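Brace the screw jar in its holder and twist the tight cap off

ROBOT

A 7-joint arm with a two-finger parallel gripper is mounted at the origin on a cart in front of the work surface, level with it; the furniture and walls round the work are solid. World frame = base frame: x ahead of the robot, y to its left, z up, the work surface at z = 0. Lengths are in m, angles in rad, forces in N, time in s.
With the tool pointing down it reaches from about 0.425 to 0.875 m from the base axis. Payload 8.4 kg.
Tool frame: the origin (TCP) lies midway between the tips of the shut fingers; the grasp point (between the pads) lies 19 mm behind it (env.grip_point_offset is the distance from the TCP to the grasp point, in m); z points along the fingers, y is the line along which they close (so a half turn about z gives the same grasp; the last joint's range is limited). The gripper opens to 87 mm and grips with 3 to 60 N. Pads are 19 mm wide; open, the fingers measure 117 mm over their backs; the gripper's body (75 mm by 190 mm) begins 51 mm behind the grasp point.
Start: joints at [-1.393, 0.333, 0.04, 1.465, -0.013, 1.343, -0.059], TCP at [0.178, 0.625, 0.223] pointing down, gripper open.
Joint ranges: [-2.58, 2.58], [-0.38, 2.09], [-1.3, 1.39], [0.25, 2.4], [-1.5, 4.64], [0.08, 2.09], [-2.65, 2.65]. Speed limits (rad/s): [2.22, 2.22, 2.79, 2.79, 3.14, 3.14, 3.14].

INTERFACE

Orientations are given as a unit quaternion [x, y, z, w].
In Python, from plant import env gives the robot as it stands. Calls block until the motion is done:
- env.goto(position, orientation): joint-space move of the TCP to a pose.
- env.servo_line(position, velocity=0.15, orientation=None, contact_N=None): straight line of the TCP; orientation=None keeps the orientation; velocity is the mean speed in m/s. With contact_N (N) it stops when the force on the tool has changed by that much, and returns True; else False.
- env.move_j(angles): joint-space move.
- env.gripper_to(opening, f_grip=None): finger opening in m; f_grip is the grip in N (None keeps the last); returns when the fingers have stopped.
- env.wait(seconds).
- env.solve_ik(position, orientation): joint angles nearest the present ones, or None.
- env.observe(): the state.
- env.read_camera(name): name is "scene" or "top" or "wrist"; returns the picture (420x560x3 uint8, red, green, blue); there is no depth.
- env.camera_info(name): a dict with "vertical_fov" (degrees; the focal length in pixels is half the picture's height over the tangent of half this angle, whatever the lens; pixels are square), "cx", "cy" (the principal point, pixels), "eye" and "orientation" of the camera in the world. Camera axes: x right, y up, looking along -z (the intrinsics and any distortion apply to the point x, -y, -z); pixel columns grow to the right and rows downward; lengths in m; the calibration is good to about 2 mm. A picture is of the moment at which its call begins: read the wrist's pose just before it. camera_info takes no time and is no camera call; for the wrist camera it gives the pose at the moment of the call.
A pose or a line that the arm cannot do raises env.IKError and nothing moves.
- env.sign_off(): hands the job in; it is judged then, once.
The state is a dict: "clock": time; "joints": joint angles; "qvel": joint speeds; "effort": joint torques, N m; "tool_pos": TCP position; "orientation": TCP orientation; "contact_force": force on the tool from outside, world axes, zero at the start; "torque": the same for the moment, N m; "finger_gap": finger opening in m; "grip_force": force on a finger pad.
Only numpy, scipy, OpenCV 4.12 (cv2) and the standard library are available. Lean on these libraries where they do the work, as an engineer would, in place of code of your own. Each camera call takes 0.05 s, during which the arm holds its last target. There are 200 camera calls.

TASK

Stand the closed white jar squarely in the square well of the metal holder that is screwed to the desk, fully down, so that it cannot turn. Then twist the tight black cap anticlockwise (seen from above) until its lugs come free, lift it straight off and finish while still holding it in the gripper, level, about 20 mm above the jar's mouth, with the jar left standing fully down in the holder. Do not tip the jar over, and leave the other things on the desk where they are.

Things in the scene. Friction and masses are not known exactly. Their poses are not given: they have to be found in the camera images.
- jar: White plastic jar, 0.22 kg, loose. Square body 60 x 60 mm with rounded edges, 56 mm high, and a round neck above; 89 mm high with its cap. Origin: centre of the underside; z up; x and y point through flat sides. A dark tick on the shoulder marks its +x side.
- jar_mouth (a point): Centre of the jar's mouth, 85 mm above its underside. A springy seal in the rim pushes the closed cap up with about 8 N, so turning the cap takes about 0.2 N m and a jar that is not braced turns with it.
- cap: Black round plastic cap, ribbed skirt, 58 mm across, 29 mm high, 0.035 kg, loose but locked on the jar at the start, so the jar can be lifted by it. Origin: centre of the skirt's lower edge; z up. Closed, it lies 60 mm above the jar's origin on the same axis, 4 mm above the shoulder. A white pointer on its top marks its +x.
- cap_lugs (a point): Centre of the cap's three inner lugs, 12 mm above its lower edge. Cap yaw minus jar yaw is -0.08 to 0.12 rad at the start. The lugs are free from 0.75 rad up to a hard stop at about 1.2 rad (0.95 to 1.0 is good). The cap does not rise while turning; on coming free it jumps up about 1 mm; lifted 26 mm or more it clears the mouth.
- holder: Aluminium block 96 x 96 mm, 26 mm high, fixed to the desk by screwed flanges (6 mm high, to 75 mm from the centre) on its +y and -y sides. Origin: centre of the underside; z up; x and y run square to the sides of its well.
- holder_well (a point): Centre of the floor of the holder's square well, 4 mm above the desk. Well 66 x 66 mm, 22 mm deep, mouth bevelled by 3 mm. The jar fits in any of four quarter turns with 3 mm play a side; it can turn there by 0.03 to 0.1 rad before the walls stop it.
- mug: white mug, 97 mm high, loose, to be left alone; origin under it at the desk
- cleaner_bottle: small cleaner bottle with a dropper top, 44 mm across, 119 mm high, loose, standing, to be left alone; origin at the centre of its underside
- pin_tin: shallow round metal tin, 63 mm across, 16 mm high, loose, to be left alone; origin at the centre of its underside
- battery_1: battery standing on end, 15 mm across, 50 mm high, loose, to be left alone; origin at the centre of its underside

How it is judged:
By the outcome, as a careful person would: the job done as asked, in the order asked, and still so for the second after the job is handed in, while the arm keeps its last pose, push and grip.
It also fails if it takes over 38 s, if anything falls off the work surface, if the arm or the gripper's body presses on something with over 40 N, if the wrist force passes 120 N, or if a joint passes its speed limit or range.

## Working session

There is one attempt and no reset: what is moved stays moved. The work goes in short steps, each a Python script; the robot and the scene stay as the last script left them, time stands still between calls to the robot, and variables do not carry over. Pictures are saved under pics/ and viewed, at most 10 in all, crops included, and the job is handed in when it is done.

```bash
ls; mkdir -p pics
python3 - <<'E'
from plant import env
import cv2,numpy as np
a=[env.read_camera(n) for n in("scene","top")]
for n,i in zip(("scene","top"),a):
    cv2.imwrite(f"pics/{n}0.png",i[:,:,::-1]); print(n,env.camera_info(n))
print(env.camera_info("wrist")); print(env.observe(), env.grip_point_offset)
E
```

```text
pics
scene {'vertical_fov': 51.631416173478925, 'cx': 280.2030374397462, 'cy': 206.15457390384978, 'eye': array([-0.10061206, -0.37238836,  0.41435115]), 'orientation': array([ 0.47666135, -0.29071012, -0.41931911,  0.71585828])}
top {'vertical_fov': 47.64950275368456, 'cx': 278.5112473867918, 'cy': 212.55207852989028, 'eye': array([ 0.49696654, -0.002222  ,  1.10577722]), 'orientation': array([-0.02823835,  0.0270447 ,  0.71652884, -0.69646076])}
{'vertical_fov': 70.82234676707056, 'cx': 275.61698302277966, 'cy': 216.2976064107181, 'eye': array([0.10766096, 0.64311535, 0.38487147]), 'orientation': array([-0.10640985, -0.08035575,  0.5971456 ,  0.7909722 ])}
{'clock': 0.1, 'joints': array([-1.39319959,  0.33384944,  0.03986251,  1.46618247, -0.0134419 ,
        1.34327175, -0.05853819]), 'qvel': array([ 0.00047059, -0.00306066,  0.00027388, -0.0011929 ,  0.00042455,
       -0.00039243, -0.00015197]), 'effort': array([ 5.74826467e-03, -6.57812333e+01,  1.34159390e+00, -4.04711795e+01,
       -5.93108148e-02,  4.08395694e-02,  7.58831811e-05]), 'tool_pos': array([0.17751882, 0.62485659, 0.22174227]), 'orientation': array([ 1.37983218e-01,  9.90434303e-01, -7.19008695e-04, -7.35628954e-05]), 'contact_force': array([-0.12798258, -0.03116609,  0.64366238]), 'torque': array([-0.06654482,  0.01619654, -0.01689271]), 'grip_force': 0.0, 'finger_gap': 0.08699301321547855} 0.0187
```

View pics/top0.png

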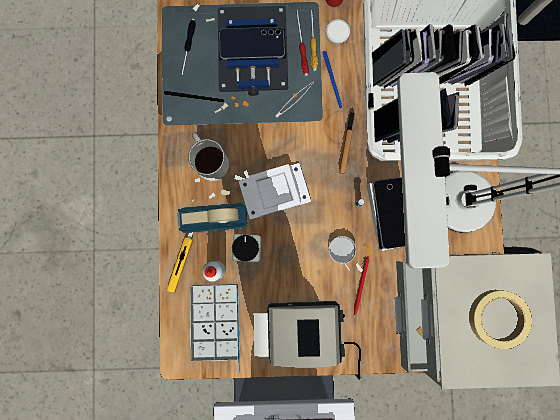

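View pics/scene0.png

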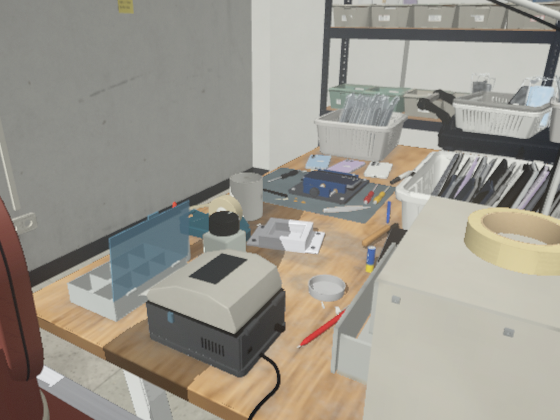

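The top view shows the jar with its black cap at about (246,248), the holder at (277,190), the mug at (208,160), the bottle at (213,272), the tin at (341,249) and the battery at (361,200). The scene view has the cap at (223,224) and the well at (287,235). A printer and a tape dispenser are also nearby.

```bash
cat > h.py <<'E'
import numpy as np, cv2
from scipy.spatial.transform import Rotation as R
def ray(ci,px):
    f=210/np.tan(np.radians(ci["vertical_fov"])/2)
    d=np.array([(px[0]-ci["cx"])/f,-(px[1]-ci["cy"])/f,-1.])
    return np.array(ci["eye"]),R.from_quat(ci["orientation"]).apply(d)
def onplane(ci,px,z):
    e,d=ray(ci,px); return (e+d*(z-e[2])/d[2]).round(4)
def two(ra,rb):
    (a,u),(b,v)=ra,rb
    s=np.linalg.lstsq(np.c_[u,-v],b-a,rcond=None)[0]
    p,q=a+s[0]*u,b+s[1]*v
    return (p+q)/2,np.linalg.norm(p-q)
def down(yaw): # tool z down, tool y axis at angle yaw+90deg (closing line); tool x at yaw
    return (R.from_euler('z',yaw)*R.from_euler('x',np.pi)).as_quat()
E
python3 - <<'E'
from plant import env
from h import *
t=env.camera_info("top"); s=env.camera_info("scene")
for n,px,z in [("cap",(246,248),.089),("holder",(277,190),.026),("mug",(208,160),.097),("bottle",(213,270),.11),("tin",(341,249),.016),("bat",(361,202),.05),("tape",(210,217),.06),("printer tl",(270,305),.1)]: print(n,onplane(t,px,z))
print(two(ray(t,(246,248)),ray(s,(223,222))))
a=cv2.imread("pics/top0.png")[140:300,170:370]; b=cv2.imread("pics/scene0.png")[190:290,180:340]
cv2.imwrite("pics/c0.png",cv2.resize(a,None,fx=4,fy=3.75,interpolation=cv2.INTER_CUBIC) if 0 else cv2.resize(a,None,fx=3.7,fy=3.7,interpolation=cv2.INTER_CUBIC))
for p in [(.49,.08),(.45,.07),(.56,.02)]:
  for z in(.25,.32): 
    for y in (0,.8,1.57,-.8): print(p,z,y,env.solve_ik([*p,z],down(y)) is not None)
E
```

```text
cap [0.5028 0.0698 0.089 ]
holder [6.334e-01 4.000e-04 2.600e-02]
mug [0.6935 0.1465 0.097 ]
bottle [0.459 0.138 0.11 ]
tin [ 0.4948 -0.1419  0.016 ]
bat [ 0.5981 -0.1861  0.05  ]
tape [0.5734 0.1497 0.06  ]
printer tl [0.3826 0.0216 0.1   ]
(array([0.50226517, 0.07143242, 0.07900068]), np.float64(0.0022154697988666177))
(0.49, 0.08) 0.25 0 True
(0.49, 0.08) 0.25 0.8 True
(0.49, 0.08) 0.25 1.57 True
(0.49, 0.08) 0.25 -0.8 True
(0.49, 0.08) 0.32 0 True
(0.49, 0.08) 0.32 0.8 True
(0.49, 0.08) 0.32 1.57 True
(0.49, 0.08) 0.32 -0.8 True
(0.45, 0.07) 0.25 0 True
(0.45, 0.07) 0.25 0.8 True
(0.45, 0.07) 0.25 1.57 True
(0.45, 0.07) 0.25 -0.8 True
(0.45, 0.07) 0.32 0 True
(0.45, 0.07) 0.32 0.8 True
(0.45, 0.07) 0.32 1.57 True
(0.45, 0.07) 0.32 -0.8 True
(0.56, 0.02) 0.25 0 True
(0.56, 0.02) 0.25 0.8 True
(0.56, 0.02) 0.25 1.57 True
(0.56, 0.02) 0.25 -0.8 True
(0.56, 0.02) 0.32 0 True
(0.56, 0.02) 0.32 0.8 True
(0.56, 0.02) 0.32 1.57 True
(0.56, 0.02) 0.32 -0.8 True
```

View pics/c0.png

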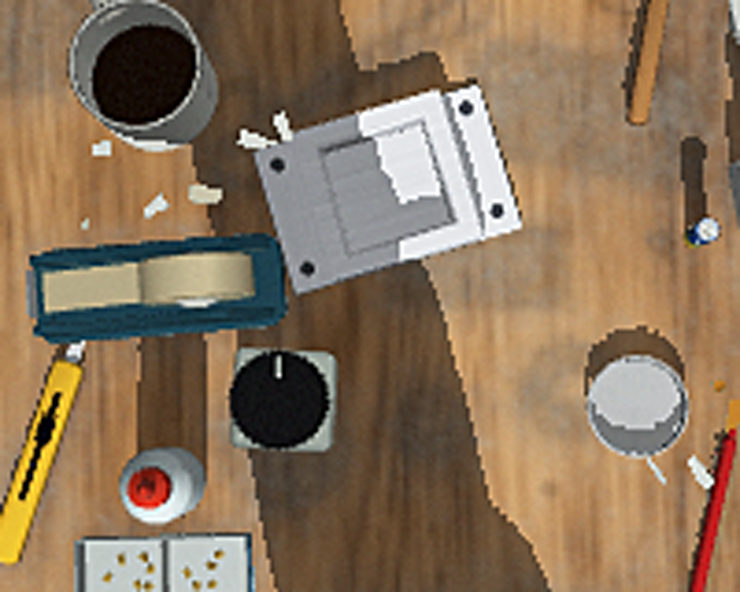

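The crop shows the jar square to the world axes, with its cap pointer towards +x. The holder is turned about +0.28 rad. Next is a wrist-camera view that takes in both.

Run:
```python
from plant import env
from h import *
q0=env.observe()["joints"]
for y in (np.pi,2.87,2.6,np.pi-2*np.pi):
    print(y,env.solve_ik([.61,.035,.26],down(y)))
env.goto([.61,.035,.26],down(np.pi)); env.wait(.3)
ci=env.camera_info("wrist"); im=env.read_camera("wrist"); o=env.observe()
print(o["clock"],o["tool_pos"],o["joints"].round(2)); import pickle; pickle.dump(ci,open("w1.pkl","wb"))
cv2.imwrite("pics/w1.png",im[:,:,::-1])
```

```text
3.141592653589793 [-0.72640194  0.28122663  0.74387541  1.5393288  -0.19201627  1.39601163
  1.60213347]
2.87 [-0.73215047  0.28259353  0.75164629  1.53957608 -0.19457115  1.39627179
  1.33274716]
2.6 [-0.73856203  0.28415753  0.76034424  1.53985049 -0.19745878  1.39657319
  1.06524027]
-3.141592653589793 [-0.72640194  0.28122663  0.74387541  1.5393288  -0.19201627  1.39601163
  1.60213347]
3.0417 [0.60998415 0.0351738  0.2600029 ] [-0.73  0.28  0.74  1.54 -0.19  1.4   1.6 ]
```

View pics/w1.png

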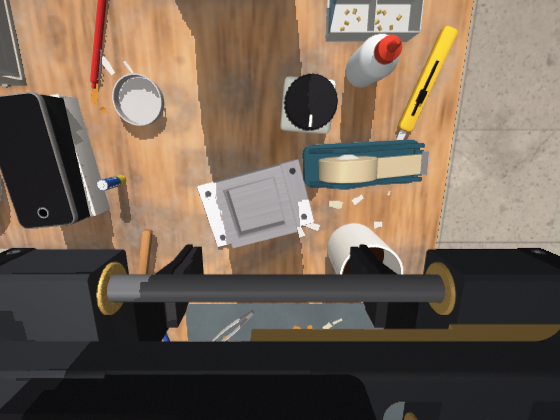

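The wrist view shows the cap at (310,102) with its pointer down, towards +x. The well is at (255,205), with four screws at about (208,194), (222,238), (292,171) and (304,217). Next are closer views from straight above each.

Run:
```python
from plant import env
from h import *
import pickle
w=pickle.load(open("w1.pkl","rb")); f=210/np.tan(np.radians(w["vertical_fov"])/2)
d=R.from_quat(w["orientation"]).inv().apply([0,0,-1]); print("nadir px",w["cx"]+f*d[0]/-d[2],w["cy"]-f*d[1]/-d[2], w["eye"])
print("cap",onplane(w,(310,100),.089),"hold",[onplane(w,p,.006) for p in((208,194),(222,238),(292,171),(304,217))])
off=np.array(w["eye"])-[.61,.035,.26]
for n,p in (("jar",(.502,.071)),("hold",(.632,.001))):
    t=[p[0]-off[0],p[1]-off[1],.20]
    env.goto(t,down(np.pi)); env.wait(.3)
    ci=env.camera_info("wrist"); im=env.read_camera("wrist"); pickle.dump(ci,open(f"w_{n}.pkl","wb"))
    cv2.imwrite(f"pics/w_{n}.png",im[:,:,::-1]); print(n,ci["eye"])
a,b=[cv2.imread(f"pics/w_{n}.png")[:300,80:480] for n in("jar","hold")]
cv2.imwrite("pics/both.png",np.hstack([a,b])); print(env.observe()["clock"])
```

```text
nadir px 275.11856168706754 135.26305992376305 [0.53731941 0.0335184  0.42309166]
cap [0.5013 0.0705 0.089 ] hold [array([ 0.6185, -0.0628,  0.006 ]), array([ 0.6853, -0.0459,  0.006 ]), array([0.5858, 0.0572, 0.006 ]), array([0.6528, 0.0758, 0.006 ])]
jar [0.50256276 0.07011539 0.36376178]
hold [0.6315939  0.0015283  0.36370794]
4.8
```

View pics/both.png

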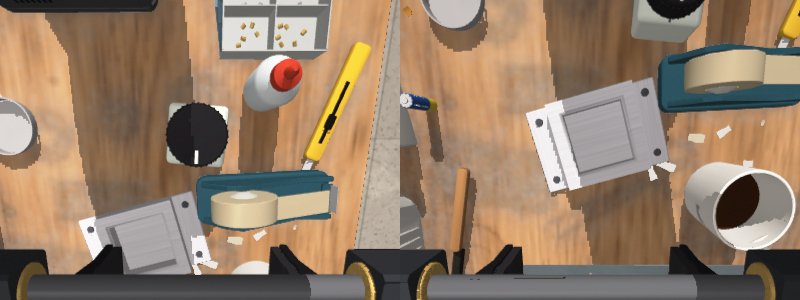

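Left half: the cap is centred near (196,134) with its pointer at (196,157), and the jar corners show round it. Right half: the holder screws are at (541,122), (557,180), (645,92) and (661,152), and the well is centred near (598,132). Now I'll measure these with masks.

Run:
```python
from h import *
import pickle
J=pickle.load(open("w_jar.pkl","rb"));H=pickle.load(open("w_hold.pkl","rb"))
im=cv2.imread("pics/w_jar.png"); g=im.max(2)
m=np.zeros_like(g); m[90:180,225:325]=(g[90:180,225:325]<60)*255
c=max(cv2.findContours(m,0,1)[0],key=cv2.contourArea); c=cv2.convexHull(c)
(cx,cy),r=cv2.minEnclosingCircle(c); print("cap px",cx,cy,r,"ell",cv2.fitEllipse(c), onplane(J,(cx,cy),.089))
e=onplane(J,(cx+r,cy),.089)-onplane(J,(cx-r,cy),.089);print("dia",np.linalg.norm(e))
yy,xx=np.mgrid[:420,:560]; disk=(xx-cx)**2+(yy-cy)**2<(r-3)**2
pm=np.argwhere(disk&(im.min(2)>150)&(yy>cy)); pc=pm.mean(0)[::-1]; print("ptr",pc,len(pm))
v=onplane(J,pc,.089)-onplane(J,(cx,cy),.089); print("cap yaw",np.arctan2(v[1],v[0]))
hsv=cv2.cvtColor(im,cv2.COLOR_BGR2HSV)
b=((hsv[...,1]<60)&(hsv[...,2]>90)).astype(np.uint8)*255; b|=m; b[:90]=0;b[175:]=0;b[:,:235]=0;b[:,318:]=0
b=cv2.morphologyEx(b,cv2.MORPH_OPEN,np.ones((3,3)))
c=max(cv2.findContours(b,0,1)[0],key=cv2.contourArea); q=cv2.boxPoints(cv2.minAreaRect(c))
P=np.array([onplane(J,p,.054) for p in q]); print("jar",q,P.mean(0),[(np.linalg.norm(d:=P[(i+1)%4]-P[i]),np.arctan2(d[1],d[0])) for i in range(4)])
cv2.imwrite("pics/mask.png",b)
ih=cv2.imread("pics/w_hold.png"); g=ih.max(2); S=[]
for (x,y) in((221,122),(237,180),(325,92),(341,152)):
    w=g[y-6:y+7,x-6:x+7].astype(float); k=np.clip(np.median(w)*.8-w,0,None); k[k<20]=0
    yy,xx=np.mgrid[y-6:y+7,x-6:x+7]; p=((k*xx).sum()/k.sum(),(k*yy).sum()/k.sum()); S.append(onplane(H,p,.007)); print(np.round(p,1),S[-1])
S=np.array(S); print("holder c",S.mean(0)); 
for a,b2 in((0,2),(1,3),(0,1),(2,3)): d=S[b2]-S[a]; print(np.linalg.norm(d),np.arctan2(d[1],d[0]))
# well edges
crop=cv2.resize(ih[70:200,200:360],None,fx=3,fy=3,interpolation=cv2.INTER_CUBIC)
jc=cv2.resize(cv2.addWeighted(im,.7,cv2.cvtColor(cv2.imread("pics/mask.png",0),8),.3,0)[80:190,225:325],None,fx=3,fy=3,interpolation=cv2.INTER_CUBIC)
jc=cv2.copyMakeBorder(jc,0,60,0,0,0); cv2.imwrite("pics/crops.png",np.hstack([crop,jc]))
```

```text
cap px 276.7677307128906 134.3741455078125 31.987253189086914 ell ((276.6780090332031, 134.34152221679688), (61.549007415771484, 63.821189880371094), 178.78956604003906) [0.5022 0.0716 0.089 ]
dia 0.05740008710794784
ptr [275.85714286 157.28571429] 42
cap yaw -0.039583273937096534
jar [[243.22704 162.88931]
 [248.62663 100.79362]
 [309.68665 106.10318]
 [304.28705 168.19888]] [0.50305  0.071475 0.054   ] [(np.float64(0.060629035948132945), np.float64(3.0225567578145474)), (np.float64(0.060307628041567016), np.float64(1.4877927980176753)), (np.float64(0.060924953836666976), np.float64(-0.06405697787631938)), (np.float64(0.06364683809899752), np.float64(-1.6588957643989755))]
[218.9 122.3] [ 0.6175 -0.0628  0.007 ]
[236.6 179.1] [ 0.6831 -0.0447  0.007 ]
[324.5  91.8] [0.5847 0.0574 0.007 ]
[337.3 151.8] [0.6507 0.0754 0.007 ]
holder c [0.634    0.006325 0.007   ]
0.12459486345752784 1.8371891615284484
0.12439360916059958 1.8342986120239213
0.06805123070158246 0.26921633999160144
0.06841052550594823 0.2662520491509255
```

View pics/crops.png

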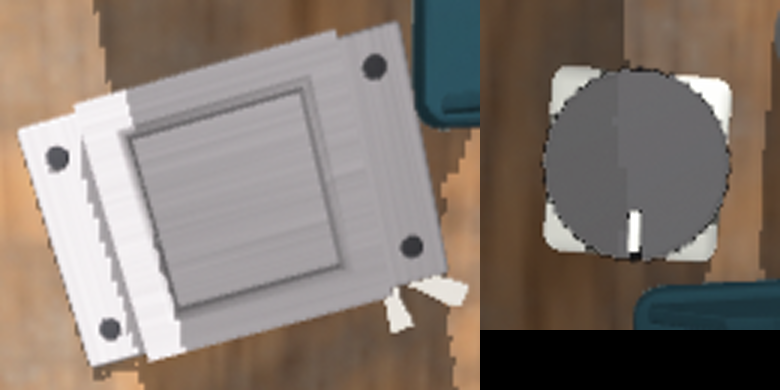

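The crop confirms it. The well centre and the screws' mean agree at about (279,137), which is (0.634, 0.006) with yaw 0.267. The cap is at (0.502, 0.0716). The jar's yaw is about -0.085 and the cap's about -0.04. Now grasp and lift.

Run:
```python
from plant import env
from h import *
j=np.array([.5025,.0715]); hw=np.array([.634,.0063])
for p,y in((j,0),(hw,.352),(hw,1.5)): 
    for z in (.062,.16): print(y,z,env.solve_ik([*p,z],down(y)))
env.goto([*j,.15],down(0)); env.servo_line([*j,.062],.12)
env.wait(.1); f0=env.observe()["contact_force"]
env.gripper_to(.05,45); o=env.observe(); print("grip",o["finger_gap"],o["grip_force"],o["tool_pos"],f0,o["contact_force"])
env.servo_line([*j,.152],.12); env.wait(.2); o=env.observe(); print(o["finger_gap"],o["grip_force"],o["contact_force"],o["clock"])
cv2.imwrite("pics/held.png",env.read_camera("scene")[:,:,::-1])
```

```text
0 0.062 [-1.25275172  0.43114908  1.23341722  2.02965683 -0.48230726  1.01641287
 -1.35231269]
0 0.16 [-1.34930056  0.16251842  1.23860704  1.9299056  -0.16737251  1.16341101
 -1.61875934]
0.352 0.062 [-0.92998365  0.83416951  1.27682042  1.72141016 -0.84274107  1.25244018
 -0.66370129]
0.352 0.16 [-0.96753762  0.74368956  1.36943252  1.62875204 -0.73970497  1.39203754
 -0.72523984]
1.5 0.062 [-0.83538887  0.66450028  1.0551511   1.71799496 -0.63109351  1.14148169
  0.33589141]
1.5 0.16 [-0.88444575  0.56641139  1.13322316  1.62596446 -0.52976     1.29369735
  0.26818971]
grip 0.05641842595481373 44.996350693982095 [0.5025617  0.07168264 0.06205018] [-0.71607449  0.15799604 -0.75505451] [0.46155294 1.37683673 0.47625312]
0.05626245320360885 44.99807275424246 [-0.37281209  0.18608265 -3.30574637] 10.3417
```

The jar is lifted. Next, carry it over, align it and lower it into the well.

Run:
```python
from plant import env
from h import *
hw=np.array([.634,.0063]); q=down(.352)
env.servo_line([*hw,.145],.12,q); env.servo_line([*hw,.096],.12); env.wait(.2)
f0=env.observe()["contact_force"]
hit=env.servo_line([*hw,.065],.03,contact_N=8)
o=env.observe(); print(hit,o["tool_pos"],f0,o["contact_force"],o["torque"],o["finger_gap"],o["clock"])
ci=env.camera_info("wrist"); print(ci["eye"]); a=env.read_camera("wrist"); b=env.read_camera("scene")
cv2.imwrite("pics/ins.png",np.hstack([a[120:420,100:480],cv2.resize(b[180:300,210:360],None,fx=2.5,fy=2.5)])[:,:,::-1])
```

```text
True [0.63375352 0.00673128 0.06567184] [ 0.094518    0.50908534 -2.6377797 ] [-1.57884327  1.25180811  7.86791802] [0.06137208 0.55810713 0.04381727] 0.05657726739570841 13.4917
[0.70153804 0.02985353 0.22876213]
```

View pics/ins.png

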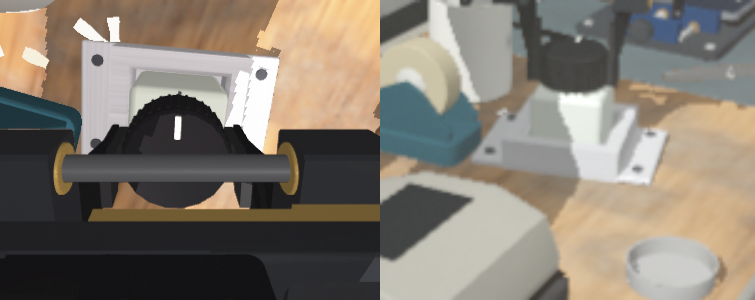

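The jar is seated: contact came at TCP z 0.0657 and the pictures show it square in the well, with the pointer at crop (177,128). Now twist.

Run:
```python
from plant import env
from h import *
o=env.observe(); p=[*o["tool_pos"][:2],.0662]; env.gripper_to(.05,58)
for t in np.arange(.125,1.01,.125):
    env.servo_line(p,.15,down(.352+t)); o=env.observe()
    x=R.from_quat(o["orientation"]).as_matrix()[:,0]
    print(round(t,3),"yaw",np.arctan2(x[1],x[0]).round(3),o["contact_force"].round(1),o["torque"].round(2),o["tool_pos"].round(4),o["clock"])
env.wait(.2); o=env.observe(); print(o["contact_force"],o["torque"],o["finger_gap"],o["joints"])
a=env.read_camera("wrist"); b=env.read_camera("scene")
cv2.imwrite("pics/tw.png",np.hstack([a[120:420,100:480],cv2.resize(b[180:300,210:360],None,fx=2.5,fy=2.5)])[:,:,::-1])
```

```text
0.125 yaw 0.474 [ 0.2 -0.4 -2. ] [-0.16  0.11  0.01] [0.6338 0.0066 0.0663] 14.0833
0.25 yaw 0.597 [ 1.4 -0.4 -0.6] [-0.16 -0.   -0.07] [0.6338 0.0066 0.0661] 14.3583
0.375 yaw 0.721 [ 1.  -0.2 -1.7] [-0.16  0.01  0.01] [0.6338 0.0067 0.0662] 14.6333
0.5 yaw 0.846 [ 0.7  0.7 -0.8] [-0.05  0.08  0.04] [0.6338 0.0068 0.0662] 14.9083
0.625 yaw 0.971 [ 0.9 -0.1 -0.7] [-0.05 -0.14  0.03] [0.6338 0.0068 0.0662] 15.1833
0.75 yaw 1.096 [-2.5  1.5  5.6] [0.08 0.23 0.05] [0.6342 0.007  0.0668] 15.4583
0.875 yaw 1.22 [ 0.1 -0.1  6.5] [-0.09  0.01 -0.01] [0.6344 0.0066 0.0668] 15.7333
1.0 yaw 1.345 [0.3 1.3 5.9] [-0.12  0.   -0.  ] [0.6344 0.0066 0.0668] 16.0083
[-0.18416211  1.69045611  5.64827513] [-0.11793167 -0.05854468  0.02778358] 0.056143795919395945 [-0.60627518  0.49910047  0.68785679  1.70462438 -0.3550874   1.06482724
 -0.03047558]
```

View pics/tw.png

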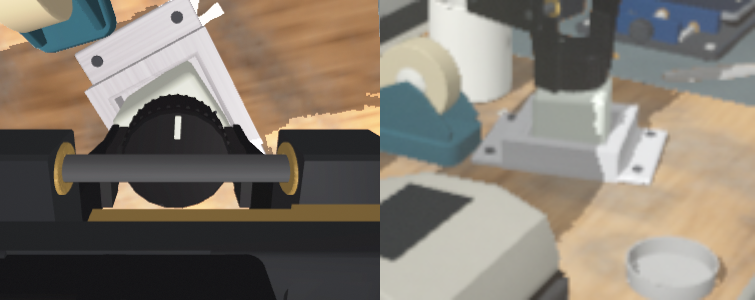

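The upward force step near 0.75 rad shows the lugs came free. The pointer hasn't moved relative to the gripper, so the cap didn't slip, and the jar is still square in the well. Now lift straight up.

Run:
```python
from plant import env
from h import *
o=env.observe(); p=o["tool_pos"][:2]; q=down(1.352)
env.servo_line([*p,.074],.02,q); print(env.observe()["contact_force"],env.observe()["torque"])
env.servo_line([*p,.111],.05,q); env.wait(.5)
o=env.observe(); print(o["contact_force"],o["tool_pos"],o["orientation"],o["finger_gap"],o["clock"])
a=env.read_camera("wrist"); b=env.read_camera("scene")
cv2.imwrite("pics/lift.png",np.hstack([a[120:420,100:480],cv2.resize(b[180:300,210:360],None,fx=2.5,fy=2.5)])[:,:,::-1])
```

```text
[-0.56280515  0.17558107 -0.47014388] [-0.07584459  0.04867136 -0.01765806]
[-0.10906221 -0.17809834 -0.41091881] [0.63436277 0.00657345 0.11095104] [ 7.80108966e-01  6.25643669e-01 -3.22142814e-05  2.63913730e-06] 0.05641686473777624 18.2417
```

View pics/lift.png

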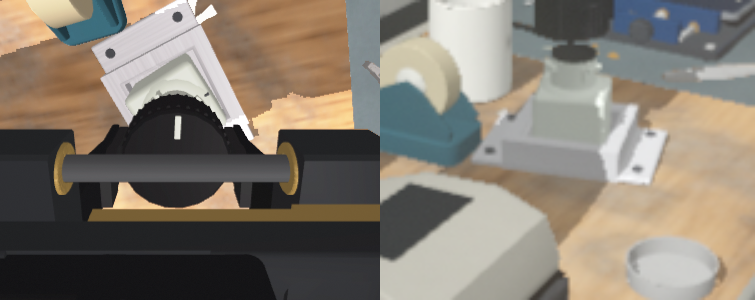

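The cap is off and level in the gripper, above the open neck (mouth at about (575,52)). The jar is standing fully down in the holder, so I'm signing off.

```bash
python3 -c "
from plant import env
print(env.sign_off())"
```

```text
the job is handed in; nothing more can be done
None
```

The jar stands fully down in the holder, and its cap is unscrewed and held level in the gripper, with its lower edge about 20 mm above the mouth. I handed the job in at about 18 s, but sign-off gave no verdict.

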